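Hook the S-hook into the rail groove and hang the slide rack to drain

ROBOT

A 6-joint arm with a two-finger parallel gripper is mounted at the origin on a cart in front of the work surface, level with it; the furniture and walls round the work are solid. World frame = base frame: x ahead of the robot, y to its left, z up, the work surface at z = 0. Lengths are in m, angles in rad, forces in N, time in s.
With the tool pointing down it reaches from about 0.3 to 0.825 m from the base axis. Payload 5.4 kg.
Tool frame: the origin (TCP) lies midway between the tips of the shut fingers; the grasp point (between the pads) lies 19 mm behind it; z points along the fingers, y is the line along which they close (so a half turn about z gives the same grasp; the last joint's range is limited). The gripper opens to 92 mm and grips with 3 to 60 N. Pads are 20 mm wide; open, the fingers measure 128 mm over their backs; the gripper's body (75 mm by 189 mm) begins 69 mm behind the grasp point.
Start: joints at [-1.412, 0.158, 1.597, -0, 1.386, -0.21], TCP at [0.207, -0.536, 0.215] pointing down, gripper open.
Joint ranges: [-2.91, 2.91], [-0.94, 2.29], [0.18, 2.7], [-1.29, 4.43], [0.17, 2.64], [-3, 3]. Speed limits (rad/s): [2.57, 2.57, 3.14, 3.14, 3.14, 3.14].

INTERFACE

Orientations are given as a unit quaternion [w, x, y, z].
In Python, from workcell import robot gives the robot as it stands. The module is installed in compiled form; this text tells all that it offers.
- The arm moves only by the shell command python3 -m handwheel 'ROWS' [OPENING] [FORCE]. ROWS is JSON, a list of rows, each an object with "offset": the shift along the tool's x, y, z as a fraction of full scale, a list of three; "roll": the turn about the tool's z as a fraction of full scale. In form: [{"offset": [x, y, z], "roll": roll}, ...]. A call has exactly 8 rows; each row shifts and turns the commanded pose from where the row before left it, along the tool's axes as they then stand; what a row does not reach is not made up. Full scale, the value 1, is 0.025 m for a shift and 0.12 rad for a turn. A row lasts 1/12 s, in which the tool goes at most 41.7 mm and 7.16 degrees, less where a joint would pass 70% of its speed; a pose out of reach is approached as far as the arm can. A call with a number of a shift or a turn outside -1 to 1 is refused whole. A call with a gripper value outside its range is refused whole. OPENING is the opening, from 0 (shut) to 1 (fully open), set as the call begins (- or left out, the last holds). The fingers move at their own pace and stop on an object; FORCE is the grip in N (left out, the last holds). Time passes only in rows, so rows that do not move let the fingers close, or fill a call up. It gives the time, the measured TCP pose, the force, the opening and the grip force at its end, in the units of the state.
- robot.sense(): the state, without advancing time (a new reading comes with each control period).
- robot.capture(name): name is "scene" or "top" or "wrist"; returns (picture, depth): 384x512x3 uint8, red, green, blue; 384x512 float32, m along the optical axis (not along the pixel's ray), 0 where there is no reading.
- robot.camera_info(name): a dict with "mtx" (3x3 intrinsics, pixels), "R" (3x3) and "t" (3): a world point X has camera coordinates R X + t. Camera axes: x right, y down, z forward; pixel columns grow to the right and rows downward; lengths in m; the calibration is good to about 2 mm. A picture is of the moment at which its call begins: read the wrist's pose just before it. camera_info takes no time and is no camera call; for the wrist camera it gives the pose at the moment of the call.
- robot.job_done(): hands the job in; it is judged then, once.
The state is a dict: "time": time; "joints": joint angles; "dq": joint speeds; "tau": joint torques, N m; "ee_pos": TCP position; "eef_rot": TCP orientation; "force": force on the tool from outside, world axes, zero at the start; "torque": the same for the moment, N m; "gripper_width": finger opening in m; "grasp_force": force on a finger pad.
Only numpy, scipy, OpenCV 4.12 (cv2) and the standard library are available. Lean on these libraries where they do the work, as an engineer would, in place of code of your own. Each camera call takes 0.05 s, during which the arm holds its last target. There are 200 camera calls.

TASK

Hang the slide rack up to drain. Take the S-hook off the end of the drying rail, hook it over the rail between the two posts and ease it along with a light hand until it drops into the groove turned in the rail, and let go of it there; then hang the rack by the middle of its handle in the hook's lower curl and leave it hanging still. Never force the hook against the rail, carry the rack of glass slides upright without jolting it, and leave the other things on the bench where they are.

Things in the scene. Friction and masses are not known exactly. Their poses are not given: they have to be found in the camera images.
- drying_frame: drying frame, heavy, steel and grey. Origin on the bench midway between its 2 posts; y runs along the rail, z up, -x is the open front. Rail: bar 16 mm thick, axis at z 270, x 0. Posts and boss heads (24 wide, 30 high) at y +-130; thumbscrews stand 37 in front of the axis. Drip tray below: 150 x 222, 18 high. Rail reaches past y 210. 5 N on the hook is plenty, 25 N would scar the rail
- s_hook: S-hook bent from 8 mm steel bar, 118 high, 0.12 kg, flat in its own x-z plane; it starts hanging on the rail's +y overhang, 55 to 75 mm outside the post. Origin: middle of the straight shank, which falls from x -16, z +24 to x +16, z -24. Both curls: inside radius 16, centres at x 0, z +-35. Upper curl goes over the rail from the front, its tip ends behind it (x 20, z 35); lower tip in front (x -20, z -35), open above
- hook_crown (a point): inside top of the S-hook's upper curl, 51 mm above the hook's origin: the point that rests on the rail. Sitting on the plain bar it is 278 mm above the frame's origin; at the bottom of the groove it is 274 mm. The groove (4 mm deep, 9 wide at the bottom, 12 at the top) goes right round the bar, within 26 mm of midway between the posts: the bar was clamped by hand. It is not tracked; feel for it
- hook_seat (a point): inside bottom of the S-hook's lower curl, 51 mm below the hook's origin: where the rack's handle has to lie
- slide_rack: steel wire rack with 10 glass slides, 84 (x) x 60 (y) x 32 high, about 0.16 kg, with a fixed upright wire handle (5 mm wire) above its middle in its y-z plane: straight legs at y +-20 from z 52 to 101 (45 mm over both), level top bar at z 105. Origin: centre of the underside, z up. Carried well by pinching both legs from outside at about z 78
- bail_mid (a point): centre of the top bar of the slide rack's handle, 105 mm above the rack's origin; the bar (5 mm thick, straight for 16 mm either side) runs along the rack's y
- media_bottle: square white media bottle, 65 x 64 x 137 mm, origin at its underside; bystander, stays where it is
- kitchen_timer: white lab timer, 43 x 70 x 65 mm, origin at its underside; bystander, stays where it is
- tall_beaker: clear tall beaker, 71 x 71 x 110 mm, origin at its underside; bystander, stays where it is

How it is judged:
By the outcome, as a careful person would: the job done as asked, in the order asked, and still so for the second after the job is handed in, with the robot touching nothing.
It also fails if it takes over 72 s, if anything falls off the work surface, if the arm or the gripper's body presses on something with over 40 N, if the wrist force passes 120 N, or if a joint passes its speed limit or range.

## Working session

There is one attempt and no reset: what is moved stays moved. The work goes in short steps, Python scripts to look and compute and a shell command to move; the robot and the scene stay as the last step left them, time stands still between calls to the robot, and variables do not carry over. Pictures are saved under pics/ and viewed, at most 10 in all, crops included, and the job is handed in when it is done.

```bash
mkdir -p pics; python3 - <<'E'
from workcell import robot
import cv2,numpy as np
s=robot.sense();print(s)
ims=[]
for n in ["scene","top"]:
    p,d=robot.capture(n);np.savez(f"{n}.npz",p=p,d=d,**robot.camera_info(n))
    cv2.imwrite(f"pics/{n}0.png",cv2.resize(p[:,:,::-1],(800,600)))
    i=robot.camera_info(n);print(n,i)
E
```

```text
{'time': 0.0, 'joints': array([-1.41212549e+00,  1.59058846e-01,  1.59821225e+00,  5.85716551e-06,
        1.38620391e+00, -2.10085432e-01]), 'dq': array([-1.37419350e-03,  5.71764241e-04,  1.78200855e-03, -1.81977671e-03,
       -5.06307579e-05, -1.68551346e-03]), 'tau': array([ 1.83925517e-04, -3.85570872e+01, -3.22106910e+01,  7.01299170e-02,
        3.78637214e-02, -1.67081357e-04]), 'ee_pos': array([ 0.20715124, -0.53572177,  0.21362343]), 'eef_rot': array([-9.40791713e-04,  9.83050115e-01,  1.83334629e-01,  2.70698171e-05]), 'force': array([-0.69475574, -0.15607229,  0.92963602]), 'torque': array([0.00661291, 0.00387493, 0.02710106]), 'grasp_force': 0.0, 'gripper_width': 0.09174684462110377}
scene {'mtx': array([[413.62113215,   0.        , 260.72030329],
       [  0.        , 413.62113215, 193.58230607],
       [  0.        ,   0.        ,   1.        ]]), 'R': array([[-0.46955823, -0.88280116, -0.0133108 ],
       [-0.46457356,  0.25986887, -0.84654567],
       [ 0.75079057, -0.39131864, -0.53214965]]), 't': array([0.27721466, 0.40155507, 1.09591749])}
top {'mtx': array([[378.18548001,   0.        , 254.78831356],
       [  0.        , 378.18548001, 185.95214791],
       [  0.        ,   0.        ,   1.        ]]), 'R': array([[ 0.02336722, -0.99962245,  0.01445434],
       [-0.98212242, -0.0256547 , -0.18648697],
       [ 0.18678738, -0.00983825, -0.9823511 ]]), 't': array([0.01027168, 0.54221624, 1.29122357])}
```

View pics/scene0.png

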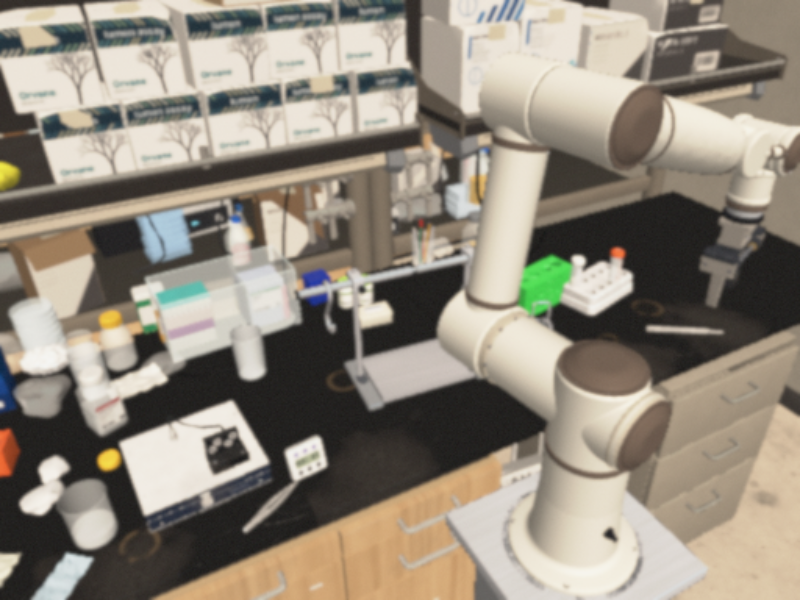

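View pics/top0.png

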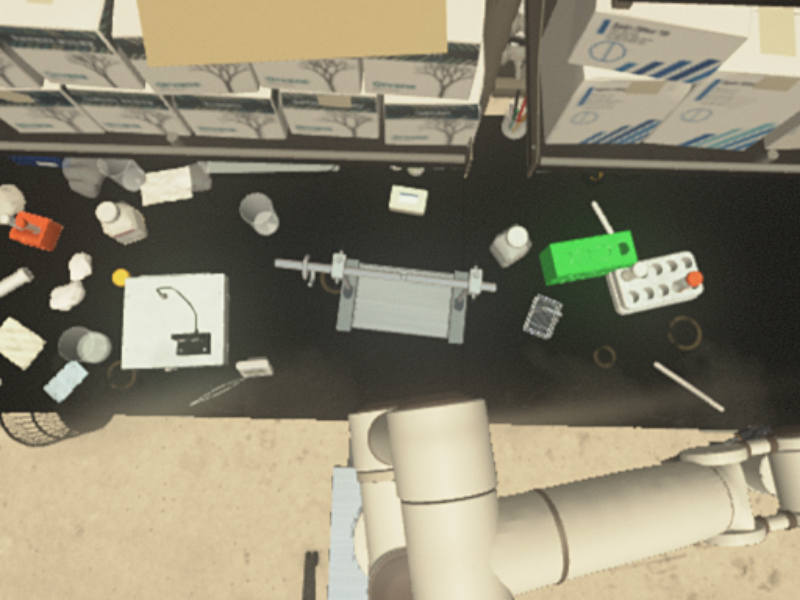

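Tool axis can only point straight down with these moves. I'll measure the frame, hook and rack from depth.

```bash
cat >h.py <<'E'
import numpy as np,cv2
def cloud(p,d,i):
    v,u=np.indices(d.shape);K=i['mtx']
    c=np.stack([(u-K[0,2])/K[0,0]*d,(v-K[1,2])/K[1,1]*d,d],-1)
    return (c-i['t'])@i['R']   # R^T (c-t)
E
python3 - <<'E'
from h import *
z=np.load('top.npz');P=cloud(z['p'],z['d'],z);ok=z['d']>0
def box(a,b,c,e,z0,z1): return ok&(P[...,0]>a)&(P[...,0]<b)&(P[...,1]>c)&(P[...,1]<e)&(P[...,2]>z0)&(P[...,2]<z1)
for u,v in [(260,186),(197,170),(217,168),(304,180),(347,202),(327,158),(163,236)]:print((u,v),P[v,u].round(3))
m=box(.3,.8,-.3,.4,.24,.32);Q=P[m];print(len(Q))
for y in np.arange(-.26,.34,.02):
    q=Q[abs(Q[:,1]-y)<.01]
    if len(q):print(round(y,2),len(q),'x',np.percentile(q[:,0],[5,50,95]).round(3),'z',np.percentile(q[:,2],[5,50,95]).round(3))
m=box(.3,.65,-.45,-.2,.01,.12)
m&=np.indices(m.shape)[1]>325
m&=np.indices(m.shape)[1]<370
Q=P[m];print('rack',len(Q),Q.min(0),Q.max(0))
b=z['p'][70:230,150:400];cv2.imwrite('pics/crop1.png',cv2.resize(b[:,:,::-1],(800,512),interpolation=cv2.INTER_CUBIC))
E
```

```text
(260, 186) [0.551 0.004 0.006]
(197, 170) [0.541 0.197 0.282]
(217, 168) [0.548 0.138 0.285]
(304, 180) [ 0.518 -0.117  0.29 ]
(347, 202) [ 0.497 -0.311  0.02 ]
(327, 158) [ 0.636 -0.223  0.108]
(163, 236) [0.358 0.336 0.051]
1082
-0.16 25 x [0.504 0.512 0.521] z [0.273 0.278 0.282]
-0.14 39 x [0.507 0.515 0.522] z [0.272 0.277 0.281]
-0.12 140 x [0.484 0.521 0.558] z [0.269 0.284 0.294]
-0.1 69 x [0.501 0.517 0.539] z [0.263 0.279 0.287]
-0.08 35 x [0.513 0.519 0.526] z [0.272 0.277 0.281]
-0.06 38 x [0.515 0.521 0.528] z [0.27  0.277 0.281]
-0.04 36 x [0.516 0.523 0.53 ] z [0.271 0.277 0.28 ]
-0.02 31 x [0.518 0.524 0.53 ] z [0.273 0.277 0.28 ]
-0.0 36 x [0.521 0.526 0.533] z [0.272 0.277 0.281]
0.02 26 x [0.523 0.528 0.535] z [0.272 0.275 0.28 ]
0.04 37 x [0.523 0.529 0.538] z [0.271 0.277 0.281]
0.06 32 x [0.526 0.531 0.539] z [0.271 0.277 0.28 ]
0.08 36 x [0.528 0.533 0.54 ] z [0.273 0.277 0.281]
0.1 38 x [0.529 0.535 0.543] z [0.272 0.277 0.281]
0.12 43 x [0.53  0.538 0.551] z [0.27  0.277 0.284]
0.14 160 x [0.506 0.542 0.581] z [0.269 0.285 0.292]
0.16 44 x [0.513 0.54  0.559] z [0.271 0.278 0.286]
0.18 38 x [0.535 0.542 0.55 ] z [0.272 0.277 0.281]
0.2 72 x [0.525 0.54  0.562] z [0.249 0.278 0.287]
0.22 36 x [0.539 0.545 0.553] z [0.271 0.277 0.28 ]
0.24 34 x [0.541 0.547 0.554] z [0.274 0.277 0.281]
0.26 37 x [0.542 0.549 0.558] z [0.272 0.278 0.283]
rack 993 [ 0.30735588 -0.39438508  0.01000591] [ 0.64979717 -0.21792992  0.11870127]
```

View pics/crop1.png

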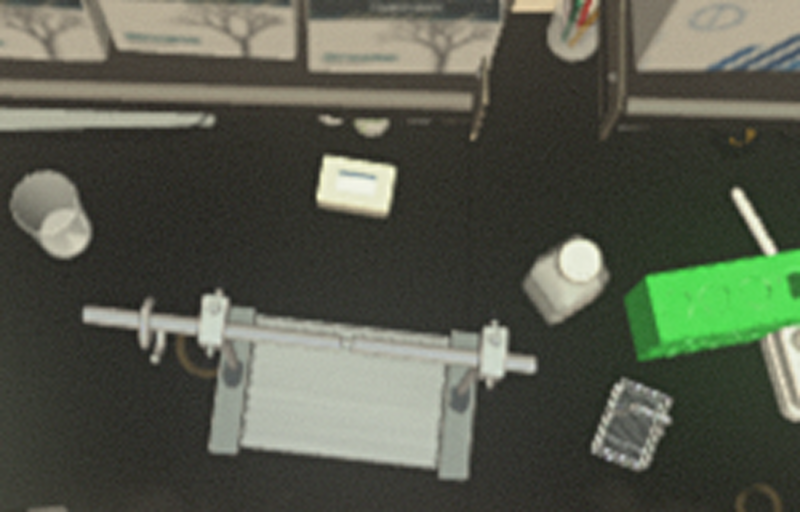

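The crop shows the hook at about (150,325), a groove-like mark on the rail at (345,343), and the rack at (630,425). I'll refine these numbers.

```bash
python3 - <<'E'
from h import *
z=np.load('top.npz');d=z['d'];P=cloud(z['p'],d,z);ok=d>0
X,Y,Z=P[...,0],P[...,1],P[...,2]
m=ok&(Z>.262)&(Z<.284)&(X>.49)&(X<.57)&(((Y>-.085)&(Y<.1))|((Y>.215)&(Y<.27))|((Y<-.145)&(Y>-.17)))
q=P[m];a,b=np.polyfit(q[:,1],q[:,0],1);print('rail x=%.4f*y+%.4f'%(a,b),np.median(q[:,2]))
ex=np.array([1,-a,0])/np.hypot(1,a);ey=np.array([a,1,0])/np.hypot(1,a);O=np.array([b,0,0])
F=np.stack([(P-O)@ex,(P-O)@ey,Z],-1)
for lo,hi in[(-.15,-.08),(.1,.17)]:
    for zz in [.284]:
        m=ok&(F[...,1]>lo)&(F[...,1]<hi)&(Z>zz)&(Z<.31)&(abs(F[...,0])<.013);q=F[m];print('boss s',np.percentile(q[:,1],[2,50,98]).round(4),len(q))
m=ok&(F[...,1]>.17)&(F[...,1]<.225)&(Z>.1)&(Z<.31)&(abs(F[...,0])<.03)&((Z>.283)|(abs(F[...,0])>.013));q=F[m]
print('hook',len(q),np.percentile(q,[2,50,98],axis=0).round(4))
K,R,t=z['mtx'],z['R'],z['t'];C=-R.T@t
def ray(u,v,h):
    r=R.T@np.linalg.inv(K)@[u,v,1];return C+r*(h-C[2])/r[2]
for u in(257.3,258.3):g=ray(u,177.2,.277);print('groove',g,(g-O)@ey)
# intensity profile along the rail
g=cv2.cvtColor(z['p'],cv2.COLOR_RGB2GRAY).astype(np.float32)
s=np.arange(-.05,.08,.002);W=O+s[:,None]*ey+[0,0,.277];c=W@R.T+t;uv=(c/c[:,2:])@K.T
pr=np.mean([cv2.remap(g,uv[:,:1].astype(np.float32),(uv[:,1:2]+k).astype(np.float32),1)[:,0] for k in(-1.5,-.5,.5,1.5)],0)
print([(round(float(x),3),int(y)) for x,y in zip(s,pr)])
m=ok&(X>.43)&(X<.57)&(Y>-.375)&(Y<-.245)&(Z>.012)
q=P[m];print('rack',len(q),q.min(0),q.max(0))
lo=q[q[:,2]<.05][:,:2].astype(np.float32)
print('rect',cv2.minAreaRect((lo*1000)))
hi=q[q[:,2]>.07];print('handle',len(hi),hi.mean(0),np.percentile(hi[:,2],[5,50,95]))
h=hi[hi[:,2]>.09];print(len(h),h.mean(0));u,s,vt=np.linalg.svd(h[:,:2]-h[:,:2].mean(0));print(vt[0],s)
z2=np.load('scene.npz');C2=cv2.cvtColor(z2['p'],cv2.COLOR_RGB2BGR)
cr=z['p'][180:225,325:370];cv2.imwrite('pics/crop2.png',cv2.resize(cr[:,:,::-1],(540,540),interpolation=cv2.INTER_CUBIC))
E
```

```text
rail x=0.0885*y+0.5262 0.2770681463908107
boss s [-0.1272 -0.1178 -0.1062] 54
boss s [0.1328 0.1422 0.1525] 56
hook 47 [[-0.0215  0.199   0.1894]
 [-0.0072  0.2046  0.279 ]
 [ 0.02    0.2086  0.2882]]
groove [0.52531083 0.01913905 0.277     ] 0.018984027076427653
groove [0.52538901 0.01618566 0.277     ] 0.016049036042576414
[(-0.05, 175), (-0.048, 176), (-0.046, 176), (-0.044, 175), (-0.042, 174), (-0.04, 175), (-0.038, 175), (-0.036, 175), (-0.034, 175), (-0.032, 176), (-0.03, 176), (-0.028, 174), (-0.026, 173), (-0.024, 173), (-0.022, 175), (-0.02, 175), (-0.018, 175), (-0.016, 175), (-0.014, 174), (-0.012, 174), (-0.01, 174), (-0.008, 175), (-0.006, 176), (-0.004, 176), (-0.002, 176), (0.0, 175), (0.002, 174), (0.004, 176), (0.006, 177), (0.008, 173), (0.01, 166), (0.012, 162), (0.014, 165), (0.016, 171), (0.018, 172), (0.02, 167), (0.022, 158), (0.024, 158), (0.026, 170), (0.028, 171), (0.03, 171), (0.032, 172), (0.034, 173), (0.036, 172), (0.038, 171), (0.04, 170), (0.042, 170), (0.044, 172), (0.046, 172), (0.048, 172), (0.05, 172), (0.052, 171), (0.054, 170), (0.056, 170), (0.058, 171), (0.06, 172), (0.062, 173), (0.064, 172), (0.066, 171), (0.068, 171), (0.07, 171), (0.072, 171), (0.074, 171), (0.076, 171), (0.078, 171)]
rack 355 [ 0.44931855 -0.35007698  0.01229422] [ 0.54693696 -0.26812429  0.11063852]
rect ((498.947509765625, -308.85858154296875), (62.29543685913086, 86.33644104003906), 70.27590942382812)
handle 28 [ 0.49778089 -0.30846308  0.10036758] [0.07674745 0.10668666 0.10994994]
23 [ 0.498239   -0.30779865  0.10496935]
[-0.34881867 -0.93719023] [0.06695989 0.00582064]
```

View pics/crop2.png

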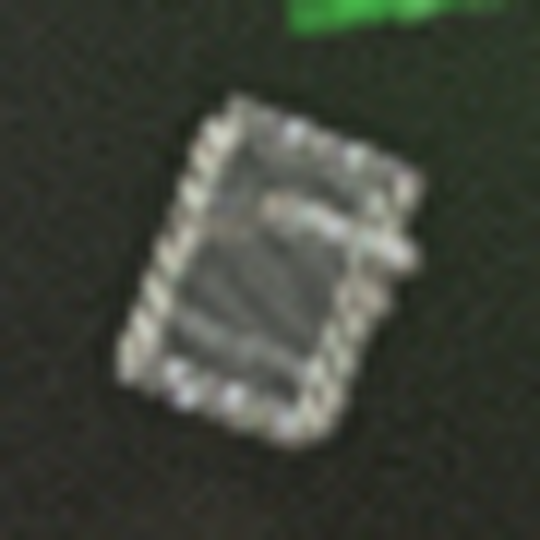

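```bash
python3 -m handwheel '[{"offset":[0,0,-1],"roll":0.475},{"offset":[0,0,-1],"roll":0.475},{"offset":[0,0,-1],"roll":0.475},{"offset":[0,0,-1],"roll":0.475},{"offset":[0,0,-1],"roll":0.475},{"offset":[0,0,-1],"roll":0.475},{"offset":[0,0,-1],"roll":0.475},{"offset":[0,0,-1],"roll":0.475}]' 0.45
python3 -m handwheel '[{"offset":[0.31,-0.96,0],"roll":0},{"offset":[0.31,-0.96,0],"roll":0},{"offset":[0.31,-0.96,0],"roll":0},{"offset":[0.31,-0.96,0],"roll":0},{"offset":[0.31,-0.96,0],"roll":0},{"offset":[0.31,-0.96,0],"roll":0},{"offset":[0.31,-0.96,0],"roll":0},{"offset":[0.31,-0.96,0],"roll":0}]'
```

```text
time: 0.77
ee_pos: [0.2072, -0.536, 0.4153]
eef_rot: [-0.0, 0.999, -0.045, -0.0]
force: [-0.1, -0.6, -0.4]
gripper_width: 0.0418
grasp_force: 0.0
time: 1.43
ee_pos: [0.286, -0.3491, 0.4141]
eef_rot: [-0.0, 0.999, -0.044, -0.0]
force: [0.0, 0.1, -0.3]
gripper_width: 0.0415
grasp_force: 0.0
```

```bash
for i in 1 2; do python3 -m handwheel '[{"offset":[0.31,-0.96,0],"roll":0},{"offset":[0.31,-0.96,0],"roll":0},{"offset":[0.31,-0.96,0],"roll":0},{"offset":[0.31,-0.96,0],"roll":0},{"offset":[0.31,-0.96,0],"roll":0},{"offset":[0.31,-0.96,0],"roll":0},{"offset":[0.31,-0.96,0],"roll":0},{"offset":[0.31,-0.96,0],"roll":0}]'|sed -n 1,2p; done
python3 -m handwheel '[{"offset":[0.31,-0.96,0],"roll":0},{"offset":[0.31,-0.96,0],"roll":0},{"offset":[0.31,-0.96,0],"roll":0},{"offset":[0.31,-0.96,0],"roll":0},{"offset":[0.31,-0.96,0],"roll":0},{"offset":[0.31,-0.96,0],"roll":0},{"offset":[0.31,-0.96,0],"roll":0},{"offset":[0,0,0],"roll":0}]'
python3 - <<'E'
from h import *
from workcell import robot
i=robot.camera_info('wrist');p,d=robot.capture('wrist')
np.savez('w1.npz',p=p,d=d,**i);cv2.imwrite('pics/w1.png',p[:,:,::-1])
E
```

```text
time: 2.1
ee_pos: [0.3644, -0.1633, 0.4142]
time: 2.77
ee_pos: [0.4428, 0.0226, 0.4142]
time: 3.43
ee_pos: [0.5117, 0.1871, 0.4131]
eef_rot: [-0.001, 0.999, -0.042, -0.001]
force: [0.4, 0.3, 0.8]
gripper_width: 0.0415
grasp_force: 0.0
```

View pics/w1.png

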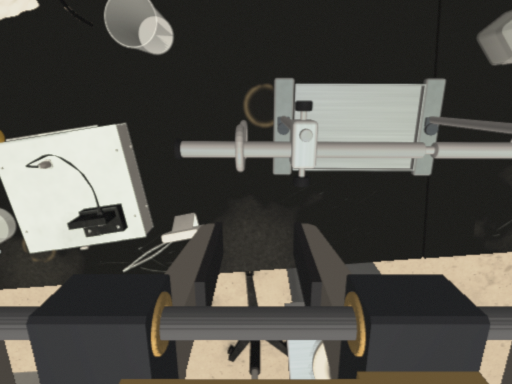

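The wrist view shows the rail along row 150, the hook at column 241, a boss at 304 and the groove at about 430. I'll measure all three here.

```bash
cat >w.py <<'E'
from h import *
import sys
z=np.load(sys.argv[1]);d=z['d'];P=cloud(z['p'],d,z);ok=d>0
X,Y,Z=P[...,0],P[...,1],P[...,2]
O=np.array([.5262,0,0]);ex=np.array([.9961,-.0882,0]);ey=np.array([.0882,.9961,0])
F=np.stack([(P-O)@ex,(P-O)@ey,Z],-1)
m=ok&(abs(F[...,0])<.02)&(Z>.255)&(Z<.3);f=F[m]
r=f[(f[:,2]>.262)&(f[:,2]<.281)&(((f[:,1]>.215)&(f[:,1]<.26))|((f[:,1]<.1)&(f[:,1]>.03))|((f[:,1]>.165)&(f[:,1]<.19)))]
for lo,hi in[(.22,.26),(.165,.19),(.03,.1)]:
    q=r[(r[:,1]>lo)&(r[:,1]<hi)]
    if len(q):print('rail s',lo,hi,'x 3..97',np.percentile(q[:,0],[3,50,97]).round(4),'topz',np.percentile(q[:,2],90).round(4))
q=F[ok&(abs(F[...,0])<.03)&(F[...,1]>.18)&(F[...,1]<.23)&(Z>.24)&(Z<.31)&((Z>.283)|(abs(F[...,0])>.012))]
if len(q):print('hook',len(q),np.percentile(q,[3,50,97],axis=0).round(4))
q=F[ok&(abs(F[...,0])<.012)&(F[...,1]>.11)&(F[...,1]<.17)&(Z>.282)&(Z<.3)]
if len(q):print('boss',np.percentile(q[:,1],[3,50,97]).round(4))
K,R,t=z['mtx'],z['R'],z['t'];g=cv2.cvtColor(z['p'],cv2.COLOR_RGB2GRAY).astype(np.float32)
s=np.arange(-.01,.05,.0015)
pr=[]
for xx in(-.006,-.003,0,.003):
    W=O+s[:,None]*ey+xx*ex+[0,0,.277];c=W@R.T+t;uv=((c/c[:,2:])@K.T).astype(np.float32)
    pr.append(cv2.remap(g,uv[:,:1],uv[:,1:2],1)[:,0])
print([(round(float(a)*1000,1),int(b)) for a,b in zip(s,np.mean(pr,0))])
E
python3 w.py w1.npz; python3 -c "
from workcell import robot;s=robot.sense();print(s['ee_pos'],s['eef_rot'],s['time'])"
```

```text
rail s 0.22 0.26 x 3..97 [-0.0069  0.0009  0.0074] topz 0.278
rail s 0.165 0.19 x 3..97 [-0.0067  0.0015  0.0076] topz 0.2781
rail s 0.03 0.1 x 3..97 [-0.0075  0.0009  0.0072] topz 0.278
hook 327 [[-0.0197  0.2005  0.2538]
 [ 0.0026  0.2039  0.2813]
 [ 0.0221  0.2076  0.286 ]]
boss [0.1315 0.1425 0.153 ]
[(-10.0, 175), (-8.5, 175), (-7.0, 175), (-5.5, 175), (-4.0, 176), (-2.5, 175), (-1.0, 175), (0.5, 176), (2.0, 176), (3.5, 176), (5.0, 176), (6.5, 176), (8.0, 176), (9.5, 165), (11.0, 132), (12.5, 115), (14.0, 125), (15.5, 149), (17.0, 159), (18.5, 163), (20.0, 164), (21.5, 163), (23.0, 165), (24.5, 172), (26.0, 173), (27.5, 173), (29.0, 173), (30.5, 174), (32.0, 174), (33.5, 173), (35.0, 174), (36.5, 174), (38.0, 174), (39.5, 174), (41.0, 174), (42.5, 174), (44.0, 174), (45.5, 174), (47.0, 174), (48.5, 174)]
[0.51133121 0.1852946  0.41340922] [ 1.61091075e-04  9.99108126e-01 -4.22098018e-02 -1.12217032e-03] 3.4833
```

```bash
python3 -m handwheel '[{"offset":[0.16,-0.42,0],"roll":0.03},{"offset":[0.16,-0.41,0],"roll":0},{"offset":[0,0,0.8],"roll":0},{"offset":[0,0,0.8],"roll":0},{"offset":[0,0,0.8],"roll":0},{"offset":[0,0,0.8],"roll":0},{"offset":[0,0,0.8],"roll":0},{"offset":[0,0,0],"roll":0}]'
python3 - <<'E'
from h import *
from workcell import robot
s=robot.sense();p=s['ee_pos'];O=np.array([.5262,0,0]);print((p-O)@[.9961,-.0882,0],(p-O)@[.0882,.9961,0],p[2],2*np.arctan2(s['eef_rot'][2],s['eef_rot'][1]))
i=robot.camera_info('wrist');p,d=robot.capture('wrist')
np.savez('w2.npz',p=p,d=d,**i)
E
python3 w.py w2.npz
```

```text
time: 4.15
ee_pos: [0.5193, 0.2034, 0.31]
eef_rot: [0.001, 0.999, -0.046, -0.004]
force: [-0.7, 0.3, -0.8]
gripper_width: 0.0413
grasp_force: 0.0
-0.024784420097001738 0.20200728842728066 0.3099892504985163 -0.09167394679131254
rail s 0.22 0.26 x 3..97 [-0.0068  0.0016  0.0075] topz 0.2779
rail s 0.165 0.19 x 3..97 [-0.0064  0.0017  0.0073] topz 0.278
rail s 0.03 0.1 x 3..97 [-0.0065  0.0015  0.0074] topz 0.278
hook 676 [[-0.0188  0.2009  0.2666]
 [ 0.0045  0.2042  0.2827]
 [ 0.0225  0.208   0.2862]]
boss [0.1318 0.1431 0.1531]
[(-10.0, 0), (-8.5, 0), (-7.0, 0), (-5.5, 0), (-4.0, 0), (-2.5, 0), (-1.0, 0), (0.5, 0), (2.0, 0), (3.5, 0), (5.0, 0), (6.5, 0), (8.0, 0), (9.5, 0), (11.0, 0), (12.5, 0), (14.0, 0), (15.5, 0), (17.0, 0), (18.5, 0), (20.0, 0), (21.5, 0), (23.0, 0), (24.5, 0), (26.0, 0), (27.5, 0), (29.0, 0), (30.5, 0), (32.0, 2), (33.5, 96), (35.0, 167), (36.5, 167), (38.0, 167), (39.5, 167), (41.0, 167), (42.5, 167), (44.0, 167), (45.5, 167), (47.0, 167), (48.5, 167)]
```

```bash
python3 -m handwheel '[{"offset":[0.1,-0.09,0.3],"roll":0},{"offset":[0,0,0.45],"roll":0},{"offset":[0,0,0.45],"roll":0},{"offset":[0,0,0.45],"roll":0},{"offset":[0,0,0.45],"roll":0},{"offset":[0,0,0.45],"roll":0},{"offset":[0,0,0.2],"roll":0},{"offset":[0,0,0],"roll":0}]'
python3 -m handwheel '[{"offset":[0,0,0],"roll":0},{"offset":[0,0,0],"roll":0},{"offset":[0,0,0],"roll":0},{"offset":[0,0,0],"roll":0},{"offset":[0,0,0],"roll":0},{"offset":[0,0,0],"roll":0},{"offset":[0,0,0],"roll":0},{"offset":[0,0,0],"roll":0}]' 0 12
```

```text
time: 4.87
ee_pos: [0.5229, 0.2057, 0.2438]
eef_rot: [0.0, 0.999, -0.045, -0.002]
force: [-0.3, -0.0, 0.5]
gripper_width: 0.0416
grasp_force: 0.0
time: 5.53
ee_pos: [0.5241, 0.2061, 0.2462]
eef_rot: [-0.0, 0.999, -0.045, 0.0]
force: [0.6, 1.0, 1.1]
gripper_width: 0.0077
grasp_force: 12.0
```

```bash
python3 -m handwheel '[{"offset":[0,0,-0.32],"roll":0},{"offset":[-0.16,0,-0.3],"roll":0},{"offset":[-0.16,0,-0.3],"roll":0},{"offset":[-0.28,0,-0.4],"roll":0},{"offset":[-0.28,0,-0.4],"roll":0},{"offset":[-0.2,0,-0.1],"roll":0},{"offset":[-0.2,0,0],"roll":0},{"offset":[0,0,0],"roll":0}]' 0 25
python3 -m handwheel '[{"offset":[-0.4,0,0],"roll":0},{"offset":[-0.7,0,0],"roll":0},{"offset":[-0.6,0,0],"roll":0},{"offset":[0,0.6,0],"roll":0},{"offset":[0,1,0],"roll":0},{"offset":[0,1,0],"roll":0},{"offset":[0,1,0],"roll":0},{"offset":[0,0,0],"roll":0}]'
```

```text
time: 6.2
ee_pos: [0.4911, 0.2091, 0.2917]
eef_rot: [-0.0, 0.999, -0.045, 0.0]
force: [0.3, 0.3, -1.8]
gripper_width: 0.0074
grasp_force: 25.0
time: 6.87
ee_pos: [0.4407, 0.1201, 0.2907]
eef_rot: [0.001, 0.999, -0.047, -0.001]
force: [-0.7, 0.1, -0.9]
gripper_width: 0.0074
grasp_force: 25.0
```

```bash
python3 -m handwheel '[{"offset":[0,0.3,0],"roll":0},{"offset":[0,0.6,0],"roll":0},{"offset":[0,0.8,0],"roll":0},{"offset":[0,0.8,0],"roll":0},{"offset":[0,0.4,0],"roll":0},{"offset":[0,0.2,0],"roll":0},{"offset":[0,0,0],"roll":0},{"offset":[0,0,0],"roll":0}]'
python3 - <<'E'
from h import *
from workcell import robot
s=robot.sense();q=s['ee_pos'];O=np.array([.5262,0,0]);ex=np.array([.9961,-.0882,0]);ey=np.array([.0882,.9961,0])
T=np.array([(q-O)@ex,(q-O)@ey,q[2]]);print('tcp',T.round(4),s['force'].round(2),2*np.arctan2(s['eef_rot'][2],s['eef_rot'][1]))
i=robot.camera_info('wrist');p,d=robot.capture('wrist');np.savez('w3.npz',p=p,d=d,**i)
P=cloud(p,d,i);F=np.stack([(P-O)@ex,(P-O)@ey,P[...,2]],-1)-T
m=(d>0)&(abs(F[...,1])<.007)&(F[...,0]>.014)&(F[...,0]<.07)&(F[...,2]>-.12)&(F[...,2]<.06)
f=F[m];print(len(f))
for a in np.arange(.014,.06,.004):
    k=f[(f[:,0]>=a)&(f[:,0]<a+.004)]
    if len(k):print(round(a+.002,3),len(k),'z',np.percentile(k[:,2],[5,50,95]).round(4),'y',np.percentile(k[:,1],[5,50,95]).round(4))
cv2.imwrite('pics/w3.png',p[:,:,::-1])
E
python3 w.py w3.npz
```

```text
time: 7.53
ee_pos: [0.4345, 0.0464, 0.2913]
eef_rot: [-0.0, 0.999, -0.045, -0.0]
force: [-0.3, 0.6, -1.3]
gripper_width: 0.0075
grasp_force: 25.0
tcp [-0.0954  0.0381  0.2913] [-0.31  0.6  -1.34] -0.09062291091657712
1466
0.016 125 z [0.0363 0.0383 0.0395] y [-0.0033  0.0004  0.0039]
0.02 146 z [0.0363 0.0387 0.0399] y [-0.0033  0.0003  0.004 ]
0.024 150 z [0.0363 0.0384 0.0397] y [-0.0033 -0.0001  0.0035]
0.028 166 z [0.0352 0.0372 0.0388] y [-0.0037 -0.0001  0.0035]
0.032 190 z [-0.0346  0.0351  0.0369] y [-0.0038 -0.0001  0.0033]
0.036 280 z [-0.0396  0.0308  0.0345] y [-0.0044 -0.0006  0.003 ]
0.04 286 z [-0.0469  0.025   0.0303] y [-0.004  -0.0006  0.003 ]
0.044 123 z [-0.0541  0.0182  0.0233] y [-0.0033 -0.0007  0.0022]
rail s 0.165 0.19 x 3..97 [-0.0078 -0.0014  0.0074] topz 0.2778
rail s 0.03 0.1 x 3..97 [-0.0077 -0.0008  0.0069] topz 0.278
boss [0.1304 0.1402 0.1516]
[(-10.0, 217), (-8.5, 216), (-7.0, 217), (-5.5, 216), (-4.0, 216), (-2.5, 216), (-1.0, 217), (0.5, 217), (2.0, 216), (3.5, 217), (5.0, 217), (6.5, 217), (8.0, 217), (9.5, 215), (11.0, 147), (12.5, 151), (14.0, 219), (15.5, 219), (17.0, 219), (18.5, 219), (20.0, 219), (21.5, 199), (23.0, 190), (24.5, 215), (26.0, 214), (27.5, 214), (29.0, 215), (30.5, 215), (32.0, 215), (33.5, 215), (35.0, 215), (36.5, 215), (38.0, 215), (39.5, 215), (41.0, 215), (42.5, 215), (44.0, 215), (45.5, 215), (47.0, 214), (48.5, 215)]
```

View pics/w3.png

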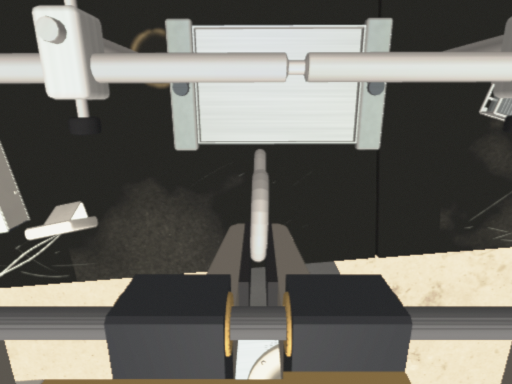

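The groove shows clearly, centred at s≈0.017. The hook sits square in the grip. Next is entry over the rail at s≈0.032.

```bash
python3 -m handwheel '[{"offset":[0.3,0.24,0],"roll":0},{"offset":[0.5,0,0],"roll":0},{"offset":[0.5,0,0],"roll":0},{"offset":[0.4,0,0],"roll":0},{"offset":[0.3,0,0],"roll":0},{"offset":[0.08,0,0],"roll":0},{"offset":[0,0,0],"roll":0},{"offset":[0,0,0],"roll":0}]'
python3 -m handwheel '[{"offset":[0.14,0,0.2],"roll":0},{"offset":[0.14,0,0.2],"roll":0},{"offset":[0.14,0,0.2],"roll":0},{"offset":[0.14,0,0.2],"roll":0},{"offset":[0.16,0,0.3],"roll":0},{"offset":[0.16,0,0.3],"roll":0},{"offset":[0,0,0],"roll":0},{"offset":[0,0,0],"roll":0}]'
python3 - <<'E'
from workcell import robot
import numpy as np
s=robot.sense();q=s['ee_pos']-[.5262,0,0];print(q@[.9961,-.0882,0],q@[.0882,.9961,0],q[2],s['force'])
E
```

```text
time: 8.25
ee_pos: [0.4856, 0.0353, 0.2912]
eef_rot: [-0.0, 0.999, -0.045, -0.0]
force: [0.3, 0.2, -1.2]
gripper_width: 0.0073
grasp_force: 25.0
time: 8.92
ee_pos: [0.5073, 0.0332, 0.2554]
eef_rot: [-0.0, 0.999, -0.045, -0.001]
force: [0.3, -0.8, -1.1]
gripper_width: 0.0074
grasp_force: 25.0
-0.021705667238184786 0.03141448313275915 0.25542861161159763 [ 0.30151041 -0.8101107  -1.13355361]
```

```bash
python3 -m handwheel '[{"offset":[0,0,0.1],"roll":0},{"offset":[0,0,0.08],"roll":0},{"offset":[0,0,0.06],"roll":0},{"offset":[0,0,0.04],"roll":0},{"offset":[0,0,0.02],"roll":0},{"offset":[0,0,0],"roll":0},{"offset":[0,0,0],"roll":0},{"offset":[0,0,0],"roll":0}]' 0 8
python3 -m handwheel '[{"offset":[0,0,0.02],"roll":0},{"offset":[0,0,0.02],"roll":0},{"offset":[0,0,0],"roll":0},{"offset":[0,0,0],"roll":0},{"offset":[0,0,0],"roll":0},{"offset":[0,0,0],"roll":0},{"offset":[0,0,0],"roll":0},{"offset":[0,0,0],"roll":0}]'
```

```text
time: 9.58
ee_pos: [0.5077, 0.0331, 0.249]
eef_rot: [0.0, 0.999, -0.045, 0.0]
force: [-1.0, -0.0, -0.7]
gripper_width: 0.0074
grasp_force: 8.0
time: 10.25
ee_pos: [0.5077, 0.0331, 0.2479]
eef_rot: [0.0, 0.999, -0.045, 0.0]
force: [0.8, -0.9, -0.4]
gripper_width: 0.0079
grasp_force: 8.0
```

```bash
for k in 1 2 3; do python3 -m handwheel '[{"offset":[0,0,0.025],"roll":0},{"offset":[0,0,0],"roll":0},{"offset":[0,0,0],"roll":0},{"offset":[0,0,0],"roll":0},{"offset":[0,0,0],"roll":0},{"offset":[0,0,0],"roll":0},{"offset":[0,0,0],"roll":0},{"offset":[0,0,0],"roll":0}]' | sed -n '2p;4p'; done
```

```text
ee_pos: [0.5077, 0.0331, 0.2473]
force: [0.6, 0.8, -1.6]
ee_pos: [0.5077, 0.0331, 0.2466]
force: [0.6, -0.8, -1.5]
ee_pos: [0.5078, 0.0331, 0.2462]
force: [-0.8, 0.6, 1.5]
```

```bash
python3 -m handwheel '[{"offset":[0,0.05,0],"roll":0},{"offset":[0,0.05,0],"roll":0},{"offset":[0,0.05,0],"roll":0},{"offset":[0,0.05,0],"roll":0},{"offset":[0,0.05,0],"roll":0},{"offset":[0,0.05,0],"roll":0},{"offset":[0,0,0],"roll":0},{"offset":[0,0,0],"roll":0}]' | sed -n '2p;4p'
for k in 1 2 ; do python3 -m handwheel '[{"offset":[0,0.04,0],"roll":0},{"offset":[0,0.04,0],"roll":0},{"offset":[0,0,0],"roll":0},{"offset":[0,0,0],"roll":0},{"offset":[0,0,0],"roll":0},{"offset":[0,0,0],"roll":0},{"offset":[0,0,0],"roll":0},{"offset":[0,0,0],"roll":0}]' | sed -n '2p;4p'; done
```

```text
ee_pos: [0.5071, 0.0254, 0.2462]
force: [0.5, 1.1, 3.6]
ee_pos: [0.5067, 0.0234, 0.2458]
force: [1.1, -0.8, 1.4]
ee_pos: [0.5065, 0.0218, 0.2459]
force: [1.7, -0.4, -0.9]
```

```bash
python3 -m handwheel '[{"offset":[0,0.04,0],"roll":0},{"offset":[0,0.04,0],"roll":0},{"offset":[0,0.02,0],"roll":0},{"offset":[0,0,0],"roll":0},{"offset":[0,0,0],"roll":0},{"offset":[0,0,0],"roll":0},{"offset":[0,0,0],"roll":0},{"offset":[0,0,0],"roll":0}]' | sed -n '2p;4p'
python3 -m handwheel '[{"offset":[0,0,0.03],"roll":0},{"offset":[0,0,0.03],"roll":0},{"offset":[0,0,0],"roll":0},{"offset":[0,0,0],"roll":0},{"offset":[0,0,0],"roll":0},{"offset":[0,0,0],"roll":0},{"offset":[0,0,0],"roll":0},{"offset":[0,0,0],"roll":0}]' | sed -n '2p;4p'
```

```text
ee_pos: [0.5064, 0.0192, 0.246]
force: [-0.1, -0.3, -1.1]
ee_pos: [0.5064, 0.0192, 0.2445]
force: [0.4, -0.1, -1.7]
```

```bash
for k in 1 2; do python3 -m handwheel '[{"offset":[0,0,0.025],"roll":0},{"offset":[0,0,0.02],"roll":0},{"offset":[0,0,0],"roll":0},{"offset":[0,0,0],"roll":0},{"offset":[0,0,0],"roll":0},{"offset":[0,0,0],"roll":0},{"offset":[0,0,0],"roll":0},{"offset":[0,0,0],"roll":0}]' | sed -n '2p;4p';done
```

```text
ee_pos: [0.5064, 0.0192, 0.2434]
force: [-0.2, 0.2, -1.6]
ee_pos: [0.5064, 0.0192, 0.2423]
force: [0.2, -1.1, 0.5]
```

Hook seated (4 mm below the plain-bar contact height). Release, withdraw upward and check.

```bash
python3 -m handwheel '[{"offset":[0,0,0],"roll":0},{"offset":[0,0,0],"roll":0},{"offset":[0,0,0],"roll":0},{"offset":[0,0,0],"roll":0},{"offset":[0,0,0],"roll":0},{"offset":[0,0,-0.1],"roll":0},{"offset":[0,0,-0.4],"roll":0},{"offset":[0,0,-0.8],"roll":0}]' 0.45
python3 -m handwheel '[{"offset":[0,0,-1],"roll":0},{"offset":[0,0,-1],"roll":0},{"offset":[0,0,-1],"roll":0},{"offset":[0,0,-1],"roll":0},{"offset":[0,0.4,-1],"roll":0.2},{"offset":[0.1,1,0],"roll":0.3},{"offset":[0.2,1,0],"roll":0.3},{"offset":[0.2,1,0],"roll":0.3}]' 
python3 - <<'E'
from h import *
from workcell import robot
O=np.array([.5262,0,0]);ex=np.array([.9961,-.0882,0]);ey=np.array([.0882,.9961,0])
p,d=robot.capture('top');i=robot.camera_info('top');np.savez('t2.npz',p=p,d=d,**i)
P=cloud(p,d,i);F=np.stack([(P-O)@ex,(P-O)@ey,P[...,2]],-1)
m=(d>0)&(abs(F[...,0])<.03)&(F[...,1]>-.02)&(F[...,1]<.06)&(F[...,2]>.2)&(F[...,2]<.31)
f=F[m&((F[...,2]>.28)|(abs(F[...,0])>.012))];print(len(f),np.percentile(f,[3,50,97],axis=0))
s=robot.sense();print(s['ee_pos'],s['eef_rot'],s['time'])
E
```

```text
time: 17.58
ee_pos: [0.505, 0.0195, 0.2733]
eef_rot: [-0.0, 0.999, -0.045, -0.002]
force: [-0.0, 0.7, 1.7]
gripper_width: 0.0411
grasp_force: 0.0
time: 18.25
ee_pos: [0.5068, -0.0677, 0.4016]
eef_rot: [0.0, 0.994, -0.112, 0.001]
force: [-0.0, -0.0, 0.9]
gripper_width: 0.0412
grasp_force: 0.0
24 [[-0.01074449  0.01744922  0.27539548]
 [ 0.00198331  0.02178124  0.28115725]
 [ 0.01601515  0.05519116  0.2838939 ]]
[ 0.506562   -0.07186291  0.40060048] [ 1.68689654e-03  9.93411274e-01 -1.14590189e-01  5.32431958e-04] 18.3
```

```bash
python3 -m handwheel '[{"offset":[0,0,0],"roll":0.5},{"offset":[0,0,0],"roll":0.5},{"offset":[0.3,0.9,0],"roll":0},{"offset":[0.3,0.9,0],"roll":0},{"offset":[0.3,0.9,0],"roll":0},{"offset":[0.3,0.9,0],"roll":0},{"offset":[0.3,0.9,0],"roll":0},{"offset":[0.3,0.9,0],"roll":0}]' 0.75
python3 -m handwheel '[{"offset":[0.3,0.9,0],"roll":0},{"offset":[0.3,0.9,0],"roll":0},{"offset":[0.3,0.9,0.5],"roll":0},{"offset":[0.3,0.9,0.8],"roll":0},{"offset":[0,0,1],"roll":0},{"offset":[0,0,1],"roll":0},{"offset":[0,0,1],"roll":0},{"offset":[0,0,0],"roll":0}]' 
python3 - <<'E'
from h import *
from workcell import robot
s=robot.sense();print(s['ee_pos'],2*np.arctan2(s['eef_rot'][2],s['eef_rot'][1]))
i=robot.camera_info('wrist');p,d=robot.capture('wrist');np.savez('w4.npz',p=p,d=d,**i)
P=cloud(p,d,i);X,Y,Z=P[...,0],P[...,1],P[...,2]
m=(d>0)&(abs(X-.5)<.06)&(abs(Y+.309)<.06)
h=P[m&(Z>.098)&(Z<.115)];print('bar',len(h),h.mean(0),np.ptp(h,axis=0));c,(w,l),a=cv2.minAreaRect((h[:,:2]*1000).astype(np.float32));print(c,w,l,a)
b=P[m&(Z>.01)&(Z<.05)];print('body',cv2.minAreaRect((b[:,:2]*1000).astype(np.float32)))
O=np.array([.5262,0,0]);F=np.stack([(P-O)@[.9961,-.0882,0],(P-O)@[.0882,.9961,0],Z],-1)
m=(d>0)&(abs(F[...,0])<.03)&(F[...,1]>-.02)&(F[...,1]<.06)&(Z>.2)&(Z<.31)
f=F[m&((Z>.28)|(abs(F[...,0])>.012))];print(len(f));len(f) and print(np.percentile(f,[3,50,97],axis=0))
cv2.imwrite('pics/w4.png',p[:,:,::-1])
E
```

```text
time: 18.97
ee_pos: [0.5035, -0.2101, 0.4007]
eef_rot: [0.0, 0.985, -0.17, 0.0]
force: [1.6, 1.1, -0.5]
gripper_width: 0.0689
grasp_force: 0.0
time: 19.63
ee_pos: [0.4996, -0.3023, 0.287]
eef_rot: [-0.003, 0.985, -0.171, -0.004]
force: [-0.6, 0.1, -0.9]
gripper_width: 0.0687
grasp_force: 0.0
[ 0.49963765 -0.30228099  0.28695592] -0.3430358028350315
bar 174 [ 0.49740071 -0.31083231  0.10605986] [0.01906136 0.04141079 0.00981977]
(496.9459228515625, -311.51025390625) 43.70063018798828 5.079469680786133 69.23241424560547
body ((496.902587890625, -311.166259765625), (63.52132034301758, 85.08733367919922), 69.187744140625)
0
```

View pics/w4.png

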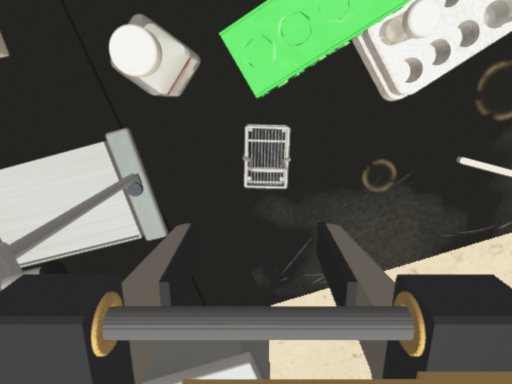

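```bash
python3 -m handwheel '[{"offset":[0.03,0.19,0],"roll":0.13},{"offset":[0,0.18,0.4],"roll":0},{"offset":[0,0,0.8],"roll":0},{"offset":[0,0,1],"roll":0},{"offset":[0,0,1],"roll":0},{"offset":[0,0,0.8],"roll":0},{"offset":[0,0,0.3],"roll":0},{"offset":[0,0,0],"roll":0}]'
```

```text
time: 20.35
ee_pos: [0.4985, -0.3127, 0.1836]
eef_rot: [-0.001, 0.984, -0.178, -0.001]
force: [-0.4, 0.9, -0.6]
gripper_width: 0.0692
grasp_force: 0.0
```

```bash
python3 -m handwheel '[{"offset":[-0.07,-0.03,0.4],"roll":0},{"offset":[0,0,0.8],"roll":0},{"offset":[0,0,1],"roll":0},{"offset":[0,0,1],"roll":0},{"offset":[0,0,0.8],"roll":0},{"offset":[0,0,0.6],"roll":0},{"offset":[0,0,0.3],"roll":0},{"offset":[0,0,0.05],"roll":0}]'
python3 -m handwheel '[{"offset":[0,0,0],"roll":0},{"offset":[0,0,0],"roll":0},{"offset":[0,0,0],"roll":0},{"offset":[0,0,0],"roll":0},{"offset":[0,0,0],"roll":0},{"offset":[0,0,0],"roll":0},{"offset":[0,0,0],"roll":0},{"offset":[0,0,0],"roll":0}]' 0.35 12
```

```text
time: 21.02
ee_pos: [0.4977, -0.3115, 0.0605]
eef_rot: [-0.0, 0.984, -0.178, -0.0]
force: [0.5, 0.5, -0.3]
gripper_width: 0.069
grasp_force: 0.0
time: 21.68
ee_pos: [0.4984, -0.3125, 0.0622]
eef_rot: [0.001, 0.984, -0.178, 0.001]
force: [-0.7, -1.1, 6.1]
gripper_width: 0.0446
grasp_force: 12.0
```

```bash
python3 -m handwheel '[{"offset":[0,0,-0.08],"roll":0},{"offset":[0,0,-0.2],"roll":0},{"offset":[0,0,-0.4],"roll":0},{"offset":[0,0,-0.5],"roll":0},{"offset":[0,0,-0.5],"roll":0},{"offset":[0,0,-0.4],"roll":0},{"offset":[0,0,-0.2],"roll":0},{"offset":[0,0,-0.1],"roll":0}]' 0.35 20
python3 -m handwheel '[{"offset":[-0.2,0,0],"roll":-0.1},{"offset":[-0.4,0,0],"roll":-0.25},{"offset":[-0.6,0,0],"roll":-0.35},{"offset":[-0.7,0,0],"roll":-0.4},{"offset":[-0.7,0,0],"roll":-0.4},{"offset":[-0.6,0,0],"roll":-0.35},{"offset":[-0.5,0,0],"roll":-0.25},{"offset":[-0.3,-0.1,0],"roll":-0.15}]'
```

```text
time: 22.35
ee_pos: [0.4984, -0.3122, 0.1223]
eef_rot: [0.001, 0.984, -0.178, 0.001]
force: [0.3, 0.3, -1.7]
gripper_width: 0.0447
grasp_force: 20.0
time: 23.02
ee_pos: [0.3994, -0.2847, 0.1196]
eef_rot: [-0.001, 0.999, -0.044, -0.001]
force: [0.8, -1.5, -1.7]
gripper_width: 0.0443
grasp_force: 20.0
```

```bash
python3 -m handwheel '[{"offset":[-0.05,-0.2,0],"roll":0},{"offset":[-0.06,-0.4,0],"roll":0},{"offset":[-0.07,-0.6,0],"roll":0},{"offset":[-0.07,-0.6,0],"roll":0},{"offset":[-0.07,-0.6,0],"roll":0},{"offset":[-0.07,-0.6,0],"roll":0},{"offset":[-0.07,-0.6,0],"roll":0},{"offset":[-0.07,-0.6,0],"roll":0}]'|sed -n 2p
python3 -m handwheel '[{"offset":[-0.07,-0.6,0],"roll":0},{"offset":[-0.07,-0.6,0],"roll":0},{"offset":[-0.07,-0.6,0],"roll":0},{"offset":[-0.07,-0.6,0],"roll":0},{"offset":[-0.07,-0.6,0],"roll":0},{"offset":[-0.07,-0.6,0],"roll":0},{"offset":[-0.07,-0.6,0],"roll":0},{"offset":[-0.07,-0.5,0],"roll":0}]'|sed -n 2p
python3 -m handwheel '[{"offset":[-0.07,-0.6,0],"roll":0},{"offset":[-0.07,-0.6,0],"roll":0},{"offset":[-0.07,-0.6,0],"roll":0},{"offset":[-0.07,-0.6,0],"roll":0},{"offset":[-0.05,-0.5,0],"roll":0},{"offset":[0,-0.4,0],"roll":0},{"offset":[0,-0.2,0],"roll":0},{"offset":[0,-0.1,0],"roll":0}]'
```

```text
ee_pos: [0.3972, -0.1777, 0.1205]
ee_pos: [0.3933, -0.0593, 0.1204]
time: 25.02
ee_pos: [0.393, 0.0303, 0.1204]
eef_rot: [-0.0, 0.999, -0.043, 0.0]
force: [0.2, -1.2, -1.7]
gripper_width: 0.0445
grasp_force: 20.0
```

```bash
python3 -m handwheel '[{"offset":[0,0,0.2],"roll":0},{"offset":[0,0,0.4],"roll":0},{"offset":[0,0,0.5],"roll":0},{"offset":[0,0,0.5],"roll":0},{"offset":[0,0,0.3],"roll":0},{"offset":[0,0,0.2],"roll":0},{"offset":[0,0,0.1],"roll":0},{"offset":[0,0,0.03],"roll":0}]'
python3 -m handwheel '[{"offset":[0,0,0.02],"roll":0},{"offset":[0,0,0.02],"roll":0},{"offset":[0,0,0.02],"roll":0},{"offset":[0,0,0],"roll":0},{"offset":[0,0,0],"roll":0},{"offset":[0,0,0],"roll":0},{"offset":[0,0,0],"roll":0},{"offset":[0,0,0],"roll":0}]'
```

```text
time: 25.68
ee_pos: [0.3932, 0.0288, 0.0643]
eef_rot: [-0.0, 0.999, -0.044, -0.0]
force: [1.0, 0.2, -2.3]
gripper_width: 0.0448
grasp_force: 20.0
time: 26.35
ee_pos: [0.3934, 0.029, 0.0633]
eef_rot: [0.0, 0.999, -0.044, 0.0]
force: [-0.1, 0.7, -2.0]
gripper_width: 0.0443
grasp_force: 20.0
```

```bash
python3 -m handwheel '[{"offset":[0,0,0.02],"roll":0},{"offset":[0,0,0.02],"roll":0},{"offset":[0,0,0],"roll":0},{"offset":[0,0,0],"roll":0},{"offset":[0,0,0],"roll":0},{"offset":[0,0,0],"roll":0},{"offset":[0,0,0],"roll":0},{"offset":[0,0,0],"roll":0}]'|sed -n '2p;4p'
python3 -m handwheel '[{"offset":[0,0,0.02],"roll":0},{"offset":[0,0,0],"roll":0},{"offset":[0,0,0],"roll":0},{"offset":[0,0,0],"roll":0}, {"offset":[0,0,0],"roll":0},{"offset":[0,0,0],"roll":0},{"offset":[0,0,0],"roll":0},{"offset":[0,0,0],"roll":0}]'|sed -n '2p;4p'
```

```text
ee_pos: [0.3934, 0.0289, 0.0623]
force: [-0.5, -0.2, 1.0]
ee_pos: [0.3935, 0.0289, 0.0622]
force: [-2.7, -0.6, 5.5]
```

```bash
python3 -m handwheel '[{"offset":[0,0,0],"roll":0},{"offset":[0,0,0],"roll":0},{"offset":[0,0,0],"roll":0},{"offset":[0,0,0],"roll":0},{"offset":[0,0,-0.3],"roll":0},{"offset":[0,0,-0.8],"roll":0},{"offset":[0,0,-1],"roll":0},{"offset":[0,0,-1],"roll":0}]' 0.75|sed -n '2p;5p'
python3 -m handwheel '[{"offset":[0,0,-1],"roll":0},{"offset":[0,0,-1],"roll":0},{"offset":[0,0,-1],"roll":0},{"offset":[0,0,-0.7],"roll":0},{"offset":[0,0,-0.3],"roll":0},{"offset":[0,0,0],"roll":0},{"offset":[0,0,0],"roll":0},{"offset":[0,0,0],"roll":0}]' 0.45
python3 - <<'E'
from h import *
from workcell import robot
O=np.array([.5262,0,0]);ex=np.array([.9961,-.0882,0]);ey=np.array([.0882,.9961,0])
s=robot.sense();q=s['ee_pos']-O;print('tcp',q@ex,q@ey,q[2],2*np.arctan2(s['eef_rot'][2],s['eef_rot'][1]))
i=robot.camera_info('wrist');p,d=robot.capture('wrist');np.savez('w5.npz',p=p,d=d,**i)
P=cloud(p,d,i);Z=P[...,2];F=np.stack([(P-O)@ex,(P-O)@ey,Z],-1)
f=F[(d>0)&(abs(F[...,0])<.03)&(F[...,1]>-.02)&(F[...,1]<.06)&(Z>.14)&(Z<.31)&((Z>.28)|(F[...,0]<-.012))]
print('hook',len(f));len(f) and print(np.percentile(f,[3,50,97],axis=0).round(4))
f=F[(d>0)&(abs(F[...,0]+.136)<.06)&(abs(F[...,1]-.017)<.05)&(Z>.1)&(Z<.112)];print('bar',len(f));len(f)>5 and print(cv2.minAreaRect((f[:,:2]*1000).astype(np.float32)))
p,d=robot.capture('top');i=robot.camera_info('top')
P=cloud(p,d,i);Z=P[...,2];F=np.stack([(P-O)@ex,(P-O)@ey,Z],-1)
f=F[(d>0)&(abs(F[...,0]+.136)<.06)&(abs(F[...,1]-.017)<.05)&(Z>.1)&(Z<.112)];print('bar top',len(f));len(f)>5 and print(cv2.minAreaRect((f[:,:2]*1000).astype(np.float32)))
c=np.hstack([np.load('w5.npz')['p'],p])[:,:,::-1];cv2.imwrite('pics/w5.png',cv2.resize(c,(800,300)))
E
```

```text
ee_pos: [0.3928, 0.0291, 0.1402]
gripper_width: 0.0692
time: 29.02
ee_pos: [0.3926, 0.0292, 0.2377]
eef_rot: [-0.0, 0.999, -0.044, -0.001]
force: [0.3, -0.1, -0.9]
gripper_width: 0.0414
grasp_force: 0.0
tcp -0.13569920624586942 0.017248823343197845 0.2377328411885369 -0.08847689795242046
hook 488
[[-0.0245  0.0143  0.1798]
 [-0.022   0.0179  0.2614]
 [-0.0131  0.0214  0.2696]]
bar 220
((-136.30661010742188, 17.481430053710938), (44.12852478027344, 4.9135589599609375), 89.1976089477539)
bar top 0
```

View pics/w5.png

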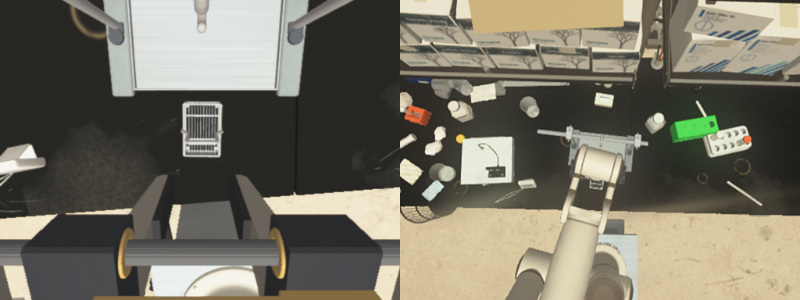

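Rack is standing aligned in front of the groove. With the tool always vertical, the gripper body can't bring the rack under the rail. So I'll pick the hook back up, hook the rack's handle with it, and put both back in the groove.

```bash
python3 -m handwheel '[{"offset":[0.4,0,-0.18],"roll":0},{"offset":[0.8,0,0],"roll":0},{"offset":[1,0,0],"roll":0},{"offset":[1,0,0],"roll":0},{"offset":[0.7,0,0],"roll":0},{"offset":[0.4,-0.01,0],"roll":0},{"offset":[0.2,0,0],"roll":0},{"offset":[0.08,0,0],"roll":0}]'
python3 -m handwheel '[{"offset":[0,0,0],"roll":0},{"offset":[0,0,0],"roll":0},{"offset":[0,0,0],"roll":0},{"offset":[0,0,0],"roll":0},{"offset":[0,0,0],"roll":0},{"offset":[0,0,0],"roll":0},{"offset":[0,0,0],"roll":0},{"offset":[0,0,0],"roll":0}]' 0 12
python3 - <<'E'
from h import *
from workcell import robot
O=np.array([.5262,0,0]);ex=np.array([.9961,-.0882,0]);ey=np.array([.0882,.9961,0])
s=robot.sense();q=s['ee_pos']-O;print('tcp',q@ex,q@ey,q[2])
E
```

```text
time: 29.78
ee_pos: [0.5074, 0.0191, 0.2426]
eef_rot: [-0.0, 0.999, -0.044, -0.001]
force: [0.1, -0.1, -0.4]
gripper_width: 0.0414
grasp_force: 0.0
time: 30.45
ee_pos: [0.5074, 0.0192, 0.2439]
eef_rot: [-0.0, 0.999, -0.044, -0.0]
force: [-0.7, 0.2, 0.8]
gripper_width: 0.0074
grasp_force: 12.0
tcp -0.020458996918874237 0.01741772640226394 0.24385760407944576
```

```bash
python3 -m handwheel '[{"offset":[0,0,-0.24],"roll":0},{"offset":[0,0,-0.24],"roll":0},{"offset":[-0.16,0,-0.3],"roll":0},{"offset":[-0.16,0,-0.3],"roll":0},{"offset":[-0.28,0,-0.4],"roll":0},{"offset":[-0.28,0,-0.4],"roll":0},{"offset":[-0.4,0,0],"roll":0},{"offset":[-0.5,0,0],"roll":0}]' 0 40
python3 -m handwheel '[{"offset":[-0.8,0,0],"roll":0},{"offset":[-0.8,0,0],"roll":0},{"offset":[-0.5,0,0],"roll":0},{"offset":[-0.12,0,0],"roll":0},{"offset":[0,0,0],"roll":0},{"offset":[0,0,0],"roll":0},{"offset":[0,0,0],"roll":0},{"offset":[0,0,0],"roll":0}]'
python3 - <<'E'
from h import *
from workcell import robot
O=np.array([.5262,0,0]);ex=np.array([.9961,-.0882,0]);ey=np.array([.0882,.9961,0])
s=robot.sense();q=s['ee_pos']-O;T=np.array([q@ex,q@ey,q[2]]);print('tcp',T)
i=robot.camera_info('wrist');p,d=robot.capture('wrist')
P=cloud(p,d,i);F=np.stack([(P-O)@ex,(P-O)@ey,P[...,2]],-1)-T
f=F[(d>0)&(abs(F[...,1])<.007)&(F[...,0]>.006)&(F[...,0]<.07)&(F[...,2]>-.0)&(F[...,2]<.06)]
print(len(f));f=f[f[:,0]>.012]
for a in np.arange(.012,.052,.005):
    k=f[(f[:,0]>=a)&(f[:,0]<a+.005)]
    if len(k):print(round(a+.0025,4),len(k),'z',np.percentile(k[:,2],[50,95]).round(4),'y',np.percentile(k[:,1],[5,50,95]).round(4))
E
```

```text
time: 31.12
ee_pos: [0.463, 0.023, 0.2925]
eef_rot: [0.0, 0.999, -0.044, 0.001]
force: [-1.8, -0.7, -1.5]
gripper_width: 0.0071
grasp_force: 40.0
time: 31.78
ee_pos: [0.4083, 0.0278, 0.2908]
eef_rot: [-0.0, 0.999, -0.044, -0.0]
force: [0.7, -0.4, -1.1]
gripper_width: 0.0073
grasp_force: 40.0
tcp [-0.11990649  0.01733162  0.2907782 ]
2141
0.0145 151 z [0.0365 0.0379] y [-0.0029  0.0004  0.0041]
0.0195 170 z [0.0371 0.0383] y [-0.0031  0.0004  0.0041]
0.0245 186 z [0.0367 0.038 ] y [-0.0032  0.0004  0.004 ]
0.0295 205 z [0.0349 0.0367] y [-0.0033  0.0004  0.004 ]
0.0345 223 z [0.0316 0.0341] y [-0.0033  0.0004  0.0041]
0.0395 244 z [0.0258 0.0298] y [-0.003   0.0004  0.0038]
0.0445 74 z [0.0185 0.0223] y [-0.0021  0.0004  0.0028]
```

```bash
python3 -m handwheel '[{"offset":[0,0,0.4],"roll":0},{"offset":[0,0,0.8],"roll":0},{"offset":[0,0,1],"roll":0},{"offset":[0,0,1],"roll":0},{"offset":[0,0,0.9],"roll":0},{"offset":[0,0,0.7],"roll":0},{"offset":[0,0,0.5],"roll":0},{"offset":[0,0,0.2],"roll":0}]'
python3 -m handwheel '[{"offset":[0,0,0.1],"roll":0},{"offset":[0,0,0],"roll":0},{"offset":[0,0,0],"roll":0},{"offset":[0,0,0],"roll":0},{"offset":[0,0,0],"roll":0},{"offset":[0,0,0],"roll":0},{"offset":[0,0,0],"roll":0},{"offset":[0,0,0],"roll":0}]'
python3 - <<'E'
from h import *
from workcell import robot
O=np.array([.5262,0,0]);ex=np.array([.9961,-.0882,0]);ey=np.array([.0882,.9961,0])
s=robot.sense();q=s['ee_pos']-O;T=np.array([q@ex,q@ey,q[2]]);print('tcp',T)
i=robot.camera_info('wrist');p,d=robot.capture('wrist')
P=cloud(p,d,i);Z=P[...,2];F=np.stack([(P-O)@ex,(P-O)@ey,Z],-1)
for a,b in[(.1,.115),(.085,.1)]:
    f=F[(d>0)&(abs(F[...,0]+.11)<.07)&(abs(F[...,1]-.017)<.03)&(Z>a)&(Z<b)];print(len(f));len(f)>5 and print(np.percentile(f,[3,50,97],axis=0).round(4))
p2,_=robot.capture('scene')
cv2.imwrite('pics/w6.png',cv2.resize(np.hstack([p,cv2.resize(p2[120:312,160:416],(512,384))])[:,:,::-1],(800,300)))
E
```

```text
time: 32.5
ee_pos: [0.406, 0.0284, 0.1502]
eef_rot: [-0.0, 0.999, -0.044, -0.003]
force: [-0.5, -0.2, -0.3]
gripper_width: 0.0072
grasp_force: 40.0
time: 33.17
ee_pos: [0.408, 0.0279, 0.1509]
eef_rot: [0.0, 0.999, -0.044, 0.0]
force: [-0.2, -0.4, -0.4]
gripper_width: 0.0071
grasp_force: 40.0
tcp [-0.12020879  0.01738827  0.15094805]
179
[[-0.0855  0.0142  0.1012]
 [-0.08    0.0177  0.1091]
 [-0.0756  0.0212  0.1148]]
98
[[-0.1359 -0.0042  0.0852]
 [-0.1342  0.0177  0.0928]
 [-0.0746  0.0395  0.0993]]
```

View pics/w6.png

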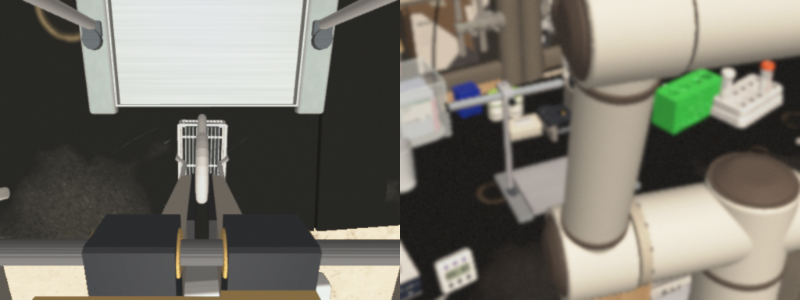

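```bash
python3 -m handwheel '[{"offset":[0,0,0.16],"roll":0},{"offset":[0,0,0],"roll":0},{"offset":[-0.1,0,0],"roll":0},{"offset":[-0.2,0,0],"roll":0},{"offset":[-0.2,0,0],"roll":0},{"offset":[-0.1,0,0],"roll":0},{"offset":[0,0,0],"roll":0},{"offset":[0,0,0],"roll":0}]'
python3 -m handwheel '[{"offset":[-0.1,0,0],"roll":0},{"offset":[-0.2,0,0],"roll":0},{"offset":[-0.2,0,0],"roll":0},{"offset":[-0.2,0,0],"roll":0},{"offset":[-0.1,0,0],"roll":0},{"offset":[-0.06,0,0],"roll":0},{"offset":[0,0,0],"roll":0},{"offset":[0,0,0],"roll":0}]'
python3 - <<'E'
from h import *
from workcell import robot
O=np.array([.5262,0,0]);ex=np.array([.9961,-.0882,0]);ey=np.array([.0882,.9961,0])
s=robot.sense();q=s['ee_pos']-O;T=np.array([q@ex,q@ey,q[2]]);print('tcp',T)
i=robot.camera_info('wrist');p,d=robot.capture('wrist')
P=cloud(p,d,i);Z=P[...,2];F=np.stack([(P-O)@ex,(P-O)@ey,Z],-1)
f=F[(d>0)&(abs(F[...,0]+.136)<.05)&(abs(F[...,1]-.017)<.05)&(Z>.02)&(Z<.04)];print(cv2.minAreaRect((f[:,:2]*1000).astype(np.float32)))
E
```

```text
time: 33.93
ee_pos: [0.3928, 0.0293, 0.1468]
eef_rot: [0.0, 0.999, -0.044, 0.0]
force: [-0.4, -0.2, -2.0]
gripper_width: 0.007
grasp_force: 40.0
time: 34.6
ee_pos: [0.3715, 0.0311, 0.1468]
eef_rot: [0.0, 0.999, -0.044, 0.0]
force: [0.6, 0.9, -0.1]
gripper_width: 0.0071
grasp_force: 40.0
tcp [-0.1567957   0.01735725  0.14681051]
((-136.6297607421875, 17.5689754486084), (63.29314041137695, 85.08949279785156), 89.13768005371094)
```

```bash
python3 -m handwheel '[{"offset":[0,0,-0.2],"roll":0},{"offset":[0,0,-0.3],"roll":0},{"offset":[0,0,-0.3],"roll":0},{"offset":[0,0,-0.14],"roll":0},{"offset":[0,0,-0.04],"roll":0},{"offset":[0,0,-0.04],"roll":0},{"offset":[0,0,-0.03],"roll":0},{"offset":[0,0,-0.03],"roll":0}]' |sed -n '2p;4p'
python3 -m handwheel '[{"offset":[0,0,-0.03],"roll":0},{"offset":[0,0,-0.03],"roll":0},{"offset":[0,0,-0.03],"roll":0},{"offset":[0,0,-0.04],"roll":0},{"offset":[0,0,-0.05],"roll":0},{"offset":[0,0,-0.06],"roll":0},{"offset":[0,0,-0.08],"roll":0},{"offset":[0,0,-0.1],"roll":0}]' |sed -n '2p;4p'
python3 -m handwheel '[{"offset":[0,0,-0.1],"roll":0},{"offset":[0,0,-0.1],"roll":0},{"offset":[0,0,-0.1],"roll":0},{"offset":[0,0,-0.08],"roll":0},{"offset":[0,0,-0.05],"roll":0},{"offset":[0,0,-0.02],"roll":0},{"offset":[0,0,0],"roll":0},{"offset":[0,0,0],"roll":0}]'
cat > r.py <<'E'
from h import *
from workcell import robot
import sys
O=np.array([.5262,0,0]);ex=np.array([.9961,-.0882,0]);ey=np.array([.0882,.9961,0])
s=robot.sense();q=s['ee_pos']-O;T=np.array([q@ex,q@ey,q[2]]);print('tcp',T.round(4),'t',s['time'],s['force'].round(1))
i=robot.camera_info('wrist');p,d=robot.capture('wrist');np.savez('wl.npz',p=p,d=d,**i)
P=cloud(p,d,i);F=np.stack([(P-O)@ex,(P-O)@ey,P[...,2]],-1)-T
zr=-.072+.0025-.105  # rack origin rel to tcp if seated
m=(d>0)&(abs(F[...,0]-.02)<.08)&(abs(F[...,1])<.06)&(F[...,2]>zr+.02)&(F[...,2]<zr+.045)
f=F[m];r=cv2.minAreaRect((f[:,:2]*1000).astype(np.float32));print('rack rel tcp',r,'z95',np.percentile(f[:,2],95)-zr)
print('z by x end', [np.percentile(f[abs(f[:,0]-x)<.006][:,2],90).round(4) for x in(r[0][0]/1000-.035,r[0][0]/1000+.035) if (abs(f[:,0]-x)<.006).sum()>5])
print('z by y end', [np.percentile(f[abs(f[:,1]-y)<.006][:,2],90).round(4) for y in(r[0][1]/1000-.026,r[0][1]/1000+.026) if (abs(f[:,1]-y)<.006).sum()>5])
E
python3 r.py
```

```text
ee_pos: [0.3713, 0.0312, 0.1735]
force: [0.4, 0.1, -1.0]
ee_pos: [0.3714, 0.0312, 0.1843]
force: [-0.4, -0.3, -3.5]
time: 36.65
ee_pos: [0.3714, 0.0312, 0.1954]
eef_rot: [-0.0, 0.999, -0.044, -0.0]
force: [-0.3, 0.3, -2.8]
gripper_width: 0.0071
grasp_force: 40.0
tcp [-0.1569  0.0174  0.1954] t 36.65 [-0.3  0.3 -2.8]
rack rel tcp ((20.461891174316406, 0.3292198181152344), (63.57081985473633, 84.64491271972656), 89.86088562011719) z95 0.032638355702878874
z by x end [np.float64(-0.1426), np.float64(-0.1425)]
z by y end [np.float64(-0.142), np.float64(-0.1418)]
```

Rack hangs level on the hook. Lift gently and carry it to the rail.

```bash
python3 -m handwheel '[{"offset":[0,0,-0.08],"roll":0},{"offset":[0,0,-0.18],"roll":0},{"offset":[0,0,-0.3],"roll":0},{"offset":[0,0,-0.4],"roll":0},{"offset":[0,0,-0.5],"roll":0},{"offset":[0,0,-0.5],"roll":0},{"offset":[0,0,-0.5],"roll":0},{"offset":[0,0,-0.45],"roll":0}]' |sed -n '2p;4p'
python3 -m handwheel '[{"offset":[0,0,-0.4],"roll":0},{"offset":[0,0,-0.3],"roll":0},{"offset":[0.02,0,-0.2],"roll":0},{"offset":[0.05,0,-0.08],"roll":0},{"offset":[0.1,0,0],"roll":0},{"offset":[0.15,0,0],"roll":0},{"offset":[0.2,0,0],"roll":0},{"offset":[0.25,0,0],"roll":0}]' |sed -n '2p;4p'
python3 -m handwheel '[{"offset":[0.3,0,0],"roll":0},{"offset":[0.3,0,0],"roll":0},{"offset":[0.3,0,0],"roll":0},{"offset":[0.3,0,0],"roll":0},{"offset":[0.3,0,0],"roll":0},{"offset":[0.3,0,0],"roll":0},{"offset":[0.3,0,0],"roll":0},{"offset":[0.3,0,0],"roll":0}]' |sed -n '2p;4p'
python3 -m handwheel '[{"offset":[0.3,0,0],"roll":0},{"offset":[0.27,0,0],"roll":0},{"offset":[0.22,0,0],"roll":0},{"offset":[0.16,0,0],"roll":0},{"offset":[0.1,0,0],"roll":0},{"offset":[0.05,0,0],"roll":0},{"offset":[0.02,0,0],"roll":0},{"offset":[0,0,0],"roll":0}]' 
python3 r.py
```

```text
ee_pos: [0.3719, 0.0311, 0.2702]
force: [-0.6, -0.4, -2.9]
ee_pos: [0.3909, 0.0295, 0.2921]
force: [-0.0, 0.6, -2.3]
ee_pos: [0.4512, 0.0241, 0.2927]
force: [-0.4, 1.1, -3.5]
time: 39.37
ee_pos: [0.4782, 0.0217, 0.2928]
eef_rot: [-0.0, 0.999, -0.044, -0.0]
force: [0.1, 0.6, -2.9]
gripper_width: 0.0071
grasp_force: 40.0
tcp [-0.0497  0.0174  0.2928] t 39.3667 [ 0.1  0.6 -2.9]
rack rel tcp ((19.578369140625, 0.15070724487304688), (63.32539367675781, 85.1845703125), 89.21727752685547) z95 0.03280209860686556
z by x end [np.float64(-0.1421), np.float64(-0.1428)]
z by y end [np.float64(-0.1417), np.float64(-0.1416)]
```

```bash
python3 -m handwheel '[{"offset":[0.04,0,0],"roll":0},{"offset":[0.08,0,0],"roll":0},{"offset":[0.1,0,0],"roll":0},{"offset":[0.08,0,0.02],"roll":0},{"offset":[0.06,0,0.05],"roll":0},{"offset":[0.06,0,0.07],"roll":0},{"offset":[0.07,0,0.1],"roll":0},{"offset":[0.07,0,0.1],"roll":0}]' |sed -n '2p;4p'
python3 -m handwheel '[{"offset":[0.07,0,0.1],"roll":0},{"offset":[0.07,0,0.1],"roll":0},{"offset":[0.07,0,0.1],"roll":0},{"offset":[0.07,0,0.1],"roll":0},{"offset":[0.06,0,0.1],"roll":0},{"offset":[0.05,0,0.1],"roll":0},{"offset":[0.05,0,0.1],"roll":0},{"offset":[0.05,0,0.1],"roll":0}]' |sed -n '2p;4p'
python3 -m handwheel '[{"offset":[0.05,0,0.1],"roll":0},{"offset":[0.04,0,0.1],"roll":0},{"offset":[0.02,0,0.08],"roll":0},{"offset":[0,0,0.05],"roll":0},{"offset":[0,0,0.02],"roll":0},{"offset":[0,0,0],"roll":0},{"offset":[0,0,0],"roll":0},{"offset":[0,0,0],"roll":0}]'
python3 r.py
```

```text
ee_pos: [0.4924, 0.0205, 0.2839]
force: [-0.3, -0.6, -2.9]
ee_pos: [0.5046, 0.0194, 0.264]
force: [-0.7, -0.1, -3.1]
time: 41.42
ee_pos: [0.5073, 0.0191, 0.2557]
eef_rot: [0.0, 0.999, -0.044, 0.0]
force: [-0.3, -0.2, -3.0]
gripper_width: 0.007
grasp_force: 40.0
tcp [-0.0205  0.0174  0.2557] t 41.4167 [-0.3 -0.2 -3. ]
rack rel tcp ((20.657474517822266, 0.7165336608886719), (64.50345611572266, 83.52885437011719), 88.72856140136719) z95 0.032707696882620596
z by x end [np.float64(-0.1424), np.float64(-0.1426)]
z by y end [np.float64(-0.142), np.float64(-0.1418)]
```

```bash
python3 -m handwheel '[{"offset":[0,0,0],"roll":0},{"offset":[0,0,0.05],"roll":0},{"offset":[0,0,0.08],"roll":0},{"offset":[0,0,0.08],"roll":0},{"offset":[0,0,0.06],"roll":0},{"offset":[0,0,0.04],"roll":0},{"offset":[0,0,0],"roll":0},{"offset":[0,0,0],"roll":0}]' 0 16 |sed -n '2p;4p'
python3 -m handwheel '[{"offset":[0,0,0.03],"roll":0},{"offset":[0,0,0.03],"roll":0},{"offset":[0,0,0.03],"roll":0},{"offset":[0,0,0.02],"roll":0},{"offset":[0,0,0],"roll":0},{"offset":[0,0,0],"roll":0},{"offset":[0,0,0],"roll":0},{"offset":[0,0,0],"roll":0}]' |sed -n '2p;4p'
python3 -m handwheel '[{"offset":[0,0,0.02],"roll":0},{"offset":[0,0,0.01],"roll":0},{"offset":[0,0,0],"roll":0},{"offset":[0,0,0],"roll":0},{"offset":[0,0,0],"roll":0},{"offset":[0,0,0],"roll":0},{"offset":[0,0,0],"roll":0},{"offset":[0,0,0],"roll":0}]' |sed -n '2p;4p'
```

```text
ee_pos: [0.5072, 0.0191, 0.2476]
force: [1.4, 0.3, -2.8]
ee_pos: [0.5072, 0.0191, 0.245]
force: [-0.1, -0.7, -2.7]
ee_pos: [0.5072, 0.0191, 0.2442]
force: [0.3, 0.2, -3.4]
```

```bash
for k in 1 2; do python3 -m handwheel '[{"offset":[0,0,0.02],"roll":0},{"offset":[0,0,0],"roll":0},{"offset":[0,0,0],"roll":0},{"offset":[0,0,0],"roll":0},{"offset":[0,0,0],"roll":0},{"offset":[0,0,0],"roll":0},{"offset":[0,0,0],"roll":0},{"offset":[0,0,0],"roll":0}]' |sed -n '2p;4p'; done
```

```text
ee_pos: [0.5073, 0.0191, 0.2439]
force: [-0.2, -0.2, -0.7]
ee_pos: [0.5074, 0.0191, 0.2436]
force: [-1.5, -0.4, 3.4]
```

```bash
python3 -m handwheel '[{"offset":[0,0,-0.01],"roll":0},{"offset":[0,0,0],"roll":0},{"offset":[0,0,0],"roll":0},{"offset":[0,0,0],"roll":0},{"offset":[0,0,0],"roll":0},{"offset":[0,0,0],"roll":0},{"offset":[0,0,0],"roll":0},{"offset":[0,0,0],"roll":0}]' 0 4 |sed -n '2p;4p'
python3 -m handwheel '[{"offset":[0,0,0],"roll":0},{"offset":[0,0,0],"roll":0},{"offset":[0,0,0],"roll":0},{"offset":[0,0,0],"roll":0},{"offset":[0,0,0],"roll":0},{"offset":[0,0,0],"roll":0},{"offset":[0,0,0],"roll":0},{"offset":[0,0,0],"roll":0}]' 0.45 |sed -n '2p;4,5p'
python3 r.py
python3 -m handwheel '[{"offset":[-0.05,0,0],"roll":0},{"offset":[-0.2,0,0],"roll":0},{"offset":[-0.4,0,0],"roll":0},{"offset":[-0.6,0,0],"roll":0},{"offset":[-0.8,0,0],"roll":0},{"offset":[-0.8,0,0],"roll":0},{"offset":[-0.8,0,0],"roll":0},{"offset":[-0.4,0,0],"roll":0}]'
python3 - <<'E'
from h import *
from workcell import robot
O=np.array([.5262,0,0]);ex=np.array([.9961,-.0882,0]);ey=np.array([.0882,.9961,0])
for k in range(4):
    i=robot.camera_info('wrist');p,d=robot.capture('wrist')
    P=cloud(p,d,i);Z=P[...,2];F=np.stack([(P-O)@ex,(P-O)@ey,Z],-1)
    b=(d>0)&(abs(F[...,1]-.017)<.05)&(abs(F[...,0])<.06)
    f=F[b&(Z>.085)&(Z<.115)];g=F[b&(Z>.168)&(Z<.18)&(abs(F[...,1]-.017)>.006)]
    print('body',cv2.minAreaRect((f[:,:2]*1000).astype(np.float32)),np.percentile(f[:,2],95),'bar',len(g),g.mean(0) if len(g) else '')
h=F[b&(Z>.19)&(Z<.31)&(F[...,0]<-.012)];print('hook',len(h),np.percentile(h,[3,50,97],axis=0).round(4))
cv2.imwrite('pics/w7.png',p[:,:,::-1]);print(robot.sense()['time'])
E
```

```text
ee_pos: [0.5073, 0.0191, 0.2435]
force: [-0.4, -0.6, 2.0]
ee_pos: [0.5072, 0.0191, 0.2434]
force: [0.0, -0.5, 0.5]
gripper_width: 0.0412
tcp [-0.0206  0.0174  0.2434] t 46.1333 [ 0.  -0.5  0.5]
rack rel tcp ((20.489574432373047, 0.7363204956054688), (64.27869415283203, 85.3768539428711), 89.14106750488281) z95 0.03303699841666366
z by x end [np.float64(-0.1419), np.float64(-0.1423)]
z by y end [np.float64(-0.1417), np.float64(-0.1413)]
time: 46.85
ee_pos: [0.4044, 0.0284, 0.2433]
eef_rot: [-0.0, 0.999, -0.044, -0.0]
force: [0.3, 0.1, -0.0]
gripper_width: 0.0415
grasp_force: 0.0
body ((-0.8011245727539062, 17.64670181274414), (64.61809539794922, 83.44392395019531), 89.66799926757812) 0.10222337448977166 bar 364 [-1.83876214e-05  1.77364690e-02  1.75028840e-01]
body ((-0.6299018859863281, 17.38690948486328), (63.72892761230469, 83.25828552246094), 89.84819030761719) 0.10220854966209095 bar 349 [-4.81551362e-05  1.75145298e-02  1.75106108e-01]
body ((-0.7592010498046875, 18.126527786254883), (64.1995849609375, 83.2767333984375), 89.92107391357422) 0.1021241961359174 bar 359 [-3.26893479e-05  1.73982947e-02  1.75133637e-01]
body ((-0.6052589416503906, 17.94525718688965), (64.0196533203125, 83.45506286621094), 89.93296813964844) 0.10210580213025097 bar 348 [-2.36146667e-05  1.74697503e-02  1.75082625e-01]
hook 827 [[-0.024   0.0142  0.1905]
 [-0.018   0.0177  0.2723]
 [-0.0123  0.0216  0.2783]]
47.05
```

View pics/w7.png

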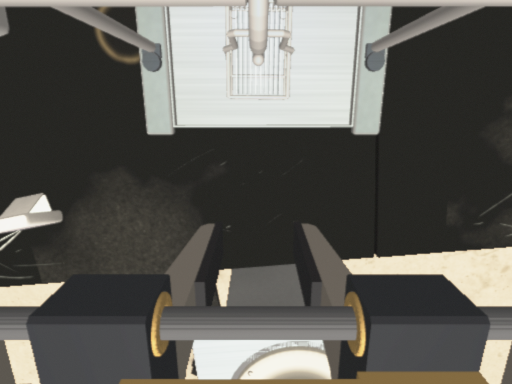

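The view shows the rack hanging centred on the hook at (260,50), with the robot clear. Bar height is 0.175 m, matching a hook seated in the groove, and it's not moving. Handing in.

```bash
python3 -m handwheel '[{"offset":[0,0,0],"roll":0},{"offset":[0,0,0],"roll":0},{"offset":[0,0,0],"roll":0},{"offset":[0,0,0],"roll":0},{"offset":[0,0,0],"roll":0},{"offset":[0,0,0],"roll":0},{"offset":[0,0,0],"roll":0},{"offset":[0,0,0],"roll":0}]' | head -1; python3 -c "
from workcell import robot;print(robot.job_done())"
```

```text
time: 47.72
the job is handed in; nothing more can be done
None
```

The rack is hanging still and level by its handle in the hook, which is in the groove, and I handed in at 47.7 s; the hook was first seated and let go as asked, but since the tool can't tilt under the rail I lifted it out again to pick up the rack (moved to the frame front first), then re-seated both, pressing the rail with about 6 N.

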